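Unstack the badge dies into their cradles

ROBOT

A 6-joint arm with a two-finger parallel gripper is mounted at the origin on the work surface. World frame = base frame: x ahead of the robot, y to its left, z up, the work surface at z = 0. Lengths are in m, angles in rad, forces in N, time in s.
With the tool pointing down it reaches from about 0.425 to 0.95 m from the base axis. Payload 14.7 kg.
Tool frame: the origin (TCP) lies at the very end of the fingers, on their centre line; the grasp point (between the pads) lies robot.grip_point_offset behind it (robot.grip_point_offset is the distance from the TCP to the grasp point, in m); z points along the fingers, x is the direction in which the jaws open and shut, and the axes are right-handed (so a half turn about z gives the same grasp; the last joint's range is limited). The gripper opens to 85 mm and grips with 20 to 120 N. Pads are 22 mm wide; open, the fingers measure 114 mm over their backs; the gripper's body (76 mm by 85 mm) begins 54 mm behind the grasp point. The pads swing forward as they close: fully open they stand 13 mm farther back than shut.
Start: joints at [-1.211, 0.48, 1.596, -0, 1.065, -0.047], TCP at [0.257, -0.597, 0.231] pointing down, gripper open.
Joint ranges: [-2.75, 2.75], [-0.82, 2.05], [0.23, 2.67], [-1.56, 4.7], [0.09, 2.69], [-2.92, 2.92]. Speed limits (rad/s): [1.89, 1.89, 2.39, 3.01, 3.01, 3.01].

INTERFACE

Orientations are given as a rotation vector (axis times angle).
In Python, from station import sensors, optics, robot gives the robot as it stands.
- The arm moves only by the shell command python3 -m inch 'ROWS' [FORCE]. ROWS is a JSON object of lists of equal length, an entry for each row: "rot": the turn, a rotation vector about the tool's x, y, z in rad, a list of three; "dp": the shift along the tool's x, y, z in mm, a list of three; "fingers": the finger opening in mm, from 0 to 85.4. A call has 1 to 12 rows; each row is the pose to reach, as a shift and turn from the pose commanded when the call began, along the tool's axes at that moment; what a row does not reach only later rows make up. A row lasts 1/10 s, in which the tool goes at most 50 mm and 8.59 degrees, less where a joint would pass 70% of its speed; a pose out of reach is approached as far as the arm can. A call with a gripper value outside its range is refused whole. The fingers move at their own pace and stop on an object; FORCE is the grip in N (left out, the last holds). Time passes only in rows, so rows that repeat a pose let the fingers close. It gives the time, the measured TCP pose, the force and the opening at its end, in the units of the state.
- sensors.get_obs(): the state, without advancing time (a new reading comes with each control period).
- optics.grab_frame(name): name is "scene" or "top"; returns a dict with "color" (384x512x3 uint8, red, green, blue), "camera_matrix" (3x3 intrinsics, pixels), "rvec" (rotation vector, rad) and "tvec" (3), from world to camera coordinates, as OpenCV has them. Camera axes: x right, y down, z forward; pixel columns grow to the right and rows downward; lengths in m; the calibration is good to about 2 mm. A picture is of the moment at which its call begins. There is no depth.
- robot.finish_job(): hands the job in, once; it reports no verdict.
The state is a dict: "time": time; "q": joint angles; "dq": joint speeds; "joint_torque": joint torques, N m; "tool_pos": TCP position; "ee_rot": TCP orientation; "force": force on the tool from outside, world axes, zero at the start; "wrist_torque": the same for the moment, N m; "grip_width": finger opening in m.
Only numpy, scipy, OpenCV 4.12 (cv2) and the standard library are available. Lean on these libraries where they do the work, as an engineer would, in place of code of your own. Each camera call takes 0.05 s, during which the arm holds its last target.

TASK

The badge dies were left piled in one stack. Take the stack apart from the top down and set each die upright, flat in the recess of its own cradle, the one cut to its shape and size: first the small round die, then the square one, then the large round one, and last the oblong one. Set them down rather than drop them, let go of each, and do not shove the tape roll or the pin jar out of the way.

Things in the scene. Friction and masses are not known exactly. Their poses are not given: they have to be found in the camera images.
- small_round_die: Top of the stack: a round disc, 24 mm in diameter. All dies are plain aluminium with a thin dark line round the foot, 28 mm high, flat above and below. Origin: centre of its underside, z up. About 40 g.
- square_die: Third from the bottom, under the small round die: a square block, 36 x 36 mm along its x and y. All dies are plain aluminium with a thin dark line round the foot, 28 mm high, flat above and below. Origin: centre of its underside, z up. About 100 g. Its corners do not stick out past the large round die below.
- big_round_die: Second from the bottom: a round disc, 54 mm in diameter. All dies are plain aluminium with a thin dark line round the foot, 28 mm high, flat above and below. Origin: centre of its underside, z up. About 170 g.
- oblong_die: Bottom of the stack, resting on the bench: a rectangular block, 100 mm along its x and 60 mm along its y. All dies are plain aluminium with a thin dark line round the foot, 28 mm high, flat above and below. Origin: centre of its underside, z up. About 400 g. The four dies are stacked loosely, roughly centred, each turned its own way; the whole stack is 112 mm high.
- small_round_cradle: Place of the small round die. It is a black plastic block lying on the bench, 12 mm high over all, fixed to it; the recess in its top is lined with grey felt, 7 mm deep (its floor is 5 mm above the block's underside). Origin: centre of its underside, the recess is centred on it, z up. Block 58 x 58 mm, round recess 34 mm in diameter.
- square_cradle: Place of the square die (any quarter turn fits). It is a black plastic block lying on the bench, 12 mm high over all, fixed to it; the recess in its top is lined with grey felt, 7 mm deep (its floor is 5 mm above the block's underside). Origin: centre of its underside, the recess is centred on it, z up. Block 70 x 70 mm, square recess 46 x 46 mm along its x and y.
- big_round_cradle: Place of the large round die. It is a black plastic block lying on the bench, 12 mm high over all, fixed to it; the recess in its top is lined with grey felt, 7 mm deep (its floor is 5 mm above the block's underside). Origin: centre of its underside, the recess is centred on it, z up. Block 88 x 88 mm, round recess 64 mm in diameter.
- oblong_cradle: Place of the oblong die (either way round). It is a black plastic block lying on the bench, 12 mm high over all, fixed to it; the recess in its top is lined with grey felt, 7 mm deep (its floor is 5 mm above the block's underside). Origin: centre of its underside, the recess is centred on it, z up. Block 126 mm along x by 86 mm along y, recess 110 mm along x by 70 mm along y.
- tape_roll: Bystander: a roll of tan tape lying flat among the cradles, 60 mm in diameter with a 38 mm hole, 24 mm high. Origin: centre of its underside.
- pin_jar: Bystander: a small clear jar with a steel lid, standing, 52 mm in diameter, 55 mm high. Origin: centre of its underside.
Things that resemble listed ones, but are neither listed nor needed, are in the scene too. Leave any pink look-alike of the oblong_cradle alone.

How it is judged:
By the outcome, as a careful person would: the job done as asked, in the order asked, and still so for the second after the job is handed in, with the robot touching nothing.
It also fails if it takes over 109 s, if anything falls off the work surface, if the arm or the gripper's body presses on something with over 40 N, if the wrist force passes 120 N, or if a joint passes its speed limit or range.

## Working session

There is one attempt and no reset: what is moved stays moved. The work goes in short steps, Python scripts to look and compute and a shell command to move; the robot and the scene stay as the last step left them, time stands still between calls to the robot, and variables do not carry over. Pictures are saved under pics/ and viewed, and the job is handed in when it is done.

```bash
mkdir -p pics; ls; python3 - <<'E'
from station import sensors, optics, robot
import cv2
print(sensors.get_obs()); print(robot.grip_point_offset)
for n in("scene","top"):
    f=optics.grab_frame(n); cv2.imwrite(f"pics/{n}0.png",cv2.resize(f["color"][:,:,::-1],(768,576),interpolation=cv2.INTER_CUBIC))
    cv2.imwrite(f"pics/{n}0raw.png",f["color"][:,:,::-1])
    print(f["camera_matrix"],f["rvec"],f["tvec"])
E
```

```text
pics
{'time': 0.0, 'q': array([-1.21059255e+00,  4.80872467e-01,  1.59687909e+00,  1.40720771e-05,
        1.06506718e+00, -4.66030259e-02]), 'dq': array([ 6.34922439e-04, -3.34207024e-04, -1.39824272e-03,  2.37891182e-05,
        2.91217942e-04, -1.58129534e-03]), 'joint_torque': array([ 1.45506205e-03, -9.50635743e+01, -4.30176044e+01, -1.25876404e-04,
        1.18977283e-02, -7.20925783e-06]), 'tool_pos': array([ 0.25706882, -0.59656106,  0.23064407]), 'ee_rot': array([-2.62376859e+00,  1.72651340e+00,  1.54606663e-03]), 'force': array([1.55929249, 0.46545782, 0.71510838]), 'wrist_torque': array([-0.00753   , -0.02509218,  0.01162177]), 'grip_width': 0.08538669810051744}
0.0187
[[408.85727527   0.         261.28274533]
 [  0.         408.85727527 189.38736491]
 [  0.           0.           1.        ]] [ 1.54041579  1.96751273 -0.87283002] [ 0.19739181 -0.22140663  1.55561629]
[[467.10265442   0.         258.05819596]
 [  0.         467.10265442 194.63948133]
 [  0.           0.           1.        ]] [ 2.16097927 -2.1891718   0.08128198] [-0.07565293  0.46687088  1.32525123]
```

View pics/top0.png

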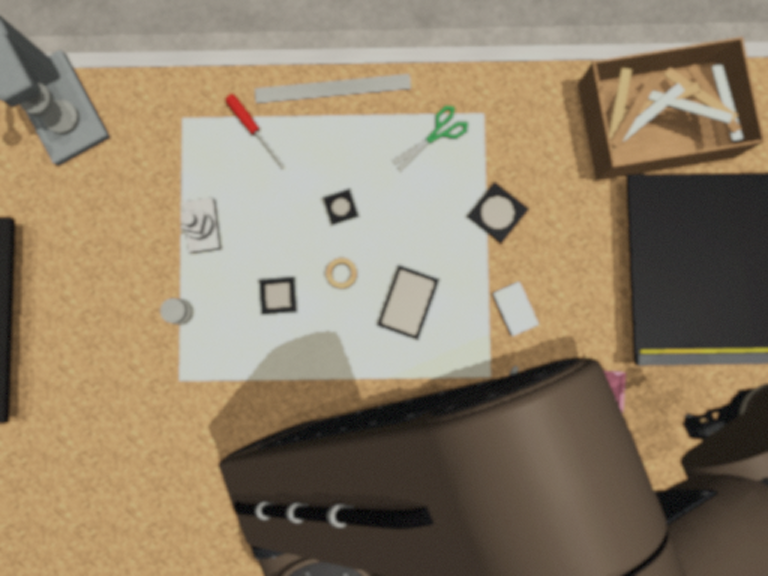

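View pics/scene0.png

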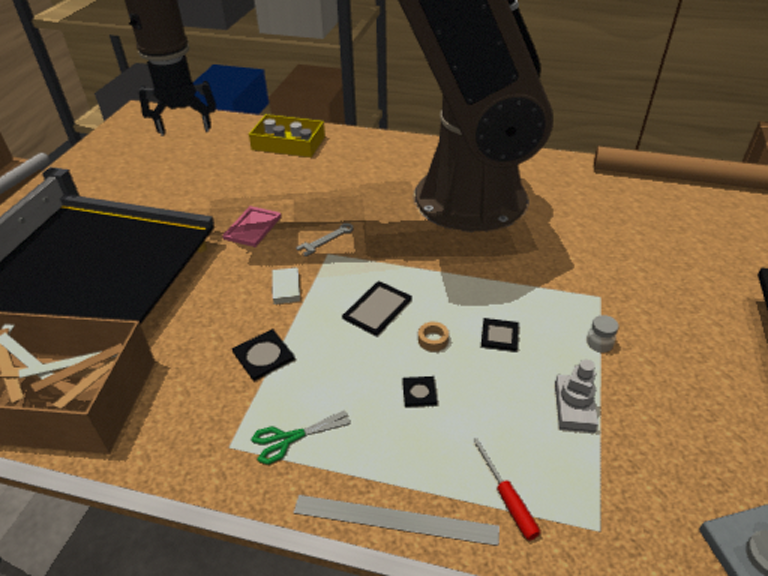

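Candidates (pixels in the 768-wide top view):
- **Stack:** (200,225). The grey caps in the yellow bin, scene (288,130), are look-alikes.
- **Cradles:** small round (341,207), square (278,295), large round (497,212) and oblong (408,302). The pink tray at scene (252,226) is the decoy.
- **Bystanders:** tape (341,272) and jar (176,311).

I'll check these in close crops.

```bash
python3 - <<'E'
import cv2
t=cv2.imread("pics/top0raw.png"); s=cv2.imread("pics/scene0raw.png")
def c(im,x,y,w,h,k,n): cv2.imwrite(n,cv2.resize(im[y:y+h,x:x+w],None,fx=k,fy=k,interpolation=cv2.INTER_CUBIC))
c(t,105,120,60,50,12,"pics/ctstack.png")
c(s,350,230,70,70,8,"pics/csstack.png")
c(t,160,115,200,120,4,"pics/ctcr.png")
E
```

```text
(no output)
```

View pics/ctstack.png

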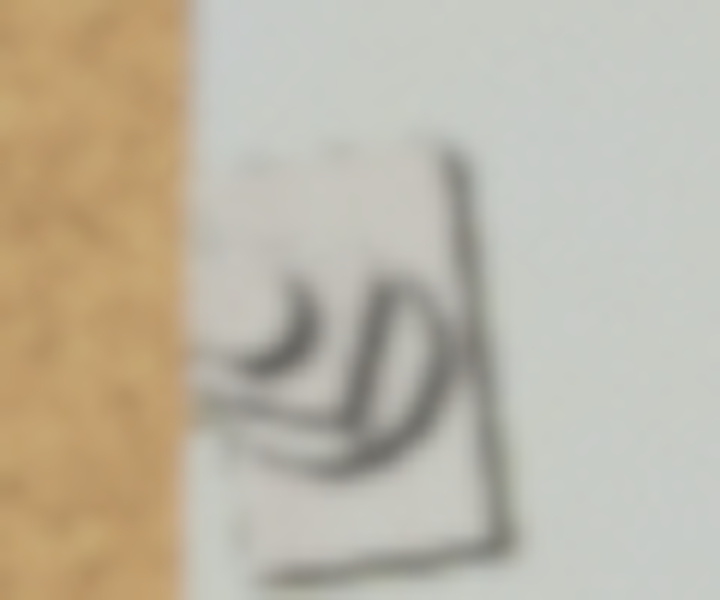

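View pics/csstack.png

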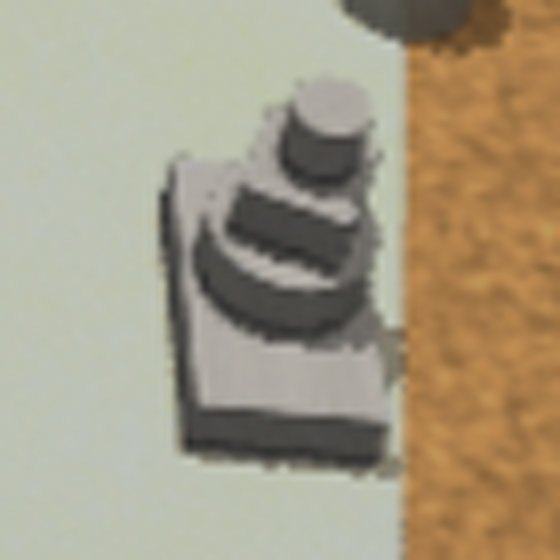

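View pics/ctcr.png

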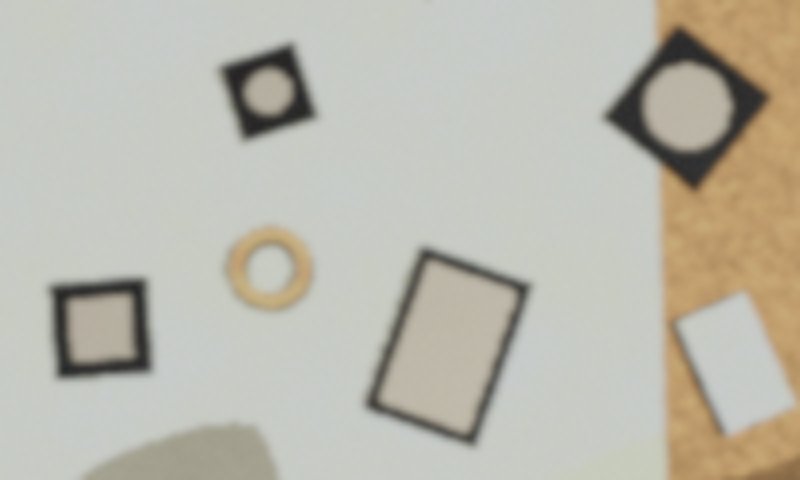

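```bash
cat > h.py <<'E'
import numpy as np, cv2
from station import sensors, optics, robot
CAM={}
def grab(n):
    f=optics.grab_frame(n); return f
class Cam:
    def __init__(s,f):
        s.K=np.array(f["camera_matrix"]);s.rv=np.array(f["rvec"]);s.R=cv2.Rodrigues(s.rv)[0];s.t=np.array(f["tvec"])
    def w(s,px,z):
        px=np.atleast_2d(px).astype(float)
        d=np.c_[px,np.ones(len(px))]@np.linalg.inv(s.K).T@s.R   # rows: R^T K^-1 p
        c=-s.R.T@s.t
        return (c+d*((z-c[2])/d[:,2])[:,None])[:,:2]
    def p(s,P):
        return cv2.projectPoints(np.atleast_2d(P).astype(float),s.rv,s.t,s.K,None)[0][:,0]
def cpx(pts,x0,y0,k): return (np.atleast_2d(pts)+.5)/k-.5+np.array([x0,y0])
E
python3 - <<'E'
from h import *
np.set_printoptions(precision=4,suppress=True)
T=Cam(grab("top"));S=Cam(grab("scene"))
print("cam pos",-T.R.T@T.t,-S.R.T@S.t)
def rect(c,z,pts,name,cam=T):
    W=cam.w(pts,z); e=np.diff(np.r_[W,W[:1]],axis=0)
    print(name,"c",W.mean(0),"sides",np.hypot(*e.T)*1e3,"ang",np.degrees(np.arctan2(e[:,1],e[:,0])))
k=lambda p:cpx(p,160,115,4)
rect(0,.012,k([(292,44),(221,67),(245,139),(316,116)]),"small")
rect(0,.012,k([(146,279),(50,287),(58,377),(151,370)]),"square")
rect(0,.012,k([(679,26),(604,117),(696,189),(769,97)]),"big")
rect(0,.012,k([(424,248),(367,406),(475,445),(531,287)]),"oblong")
print("recess centres small,big",T.w(k([(269,92),(688,106)]),.012))
print("tape",T.w(k([(270,268)]),.024))
rect(0,.012,np.array([(403,378),(434,376),(438,403),(405,406)])/1.5,"small S",S)
rect(0,.012,np.array([(485,319),(519,322),(517,349),(481,346)])/1.5,"sq S",S)
rect(0,.012,np.array([(381,283),(411,293),(375,334),(344,314)])/1.5,"obl S",S)
rect(0,.012,np.array([(281,331),(293,354),(249,375),(234,349)])/1.5,"big S",S)
ks=lambda p:cpx(p,350,230,8); kt=lambda p:cpx(p,105,120,12)
print("small top S",S.w(ks([(332,107)]),.112))
print("obl corners S top z28",S.w(ks([(178,163),(200,410),(388,420)]),.028)," foot",S.w(ks([(183,448),(387,462),(163,212)]),0))
print("obl T foot",T.w(kt([(455,150),(505,545),(260,580)]),0), "T top?",T.w(kt([(440,140)]),.028))
print("jar lid T",T.w(np.array([(176,311)])/1.5,.045))
E
```

```text
cam pos [ 0.3545 -0.092   1.3586] [1.3038 0.1308 0.8894]
small c [0.6354 0.0078] sides [54.639  56.2823 54.4566 56.3202] ang [ 107.405  -162.1405  -72.6361   17.6736]
square c [0.4634 0.1302] sides [69.9048 65.7074 67.4103 66.2378] ang [  94.0131 -174.7934  -86.4417    3.0374]
big c [ 0.6194 -0.2974] sides [87.24   84.9083 86.5889 83.6322] ang [ 139.803  -129.4098  -39.3568   50.1497]
oblong c [ 0.4469 -0.1215] sides [121.7578  82.6054 121.2398  82.4852] ang [ 159.4888 -110.5758  -20.4533   69.0643]
recess centres small,big [[ 0.6349  0.0074]
 [ 0.6202 -0.2982]]
tape [[0.5042 0.0067]]
small S c [0.6369 0.0079] sides [56.5889 60.1341 58.0367 61.8448] ang [ 108.3944   17.8477  -69.9456 -163.4562]
sq S c [0.4657 0.1308] sides [66.8357 72.2842 67.7574 73.2135] ang [  96.532     2.4396  -82.7397 -178.2275]
obl S c [ 0.4458 -0.1207] sides [ 70.3456 136.5373  84.1241 117.495 ] ang [  77.5348  -18.0752 -116.8963  155.5133]
big S c [ 0.6179 -0.2973] sides [66.898  89.7208 74.5956 95.3163] ang [  41.3008  -42.0585 -133.9683  133.0636]
small top S [[0.5964 0.2754]]
obl corners S top z28 [[0.557  0.2415]
 [0.6554 0.2531]
 [0.6453 0.31  ]]  foot [[0.6503 0.2525]
 [0.6402 0.3156]
 [0.5555 0.2412]]
obl T foot [[0.6578 0.258 ]
 [0.5594 0.245 ]
 [0.5516 0.3051]] T top? [[0.654  0.2545]]
jar lid T [[0.433  0.3158]]
```

```bash
cat >> h.py <<'E'
def circ(x,y,r,z,n=48):
    a=np.linspace(0,2*np.pi,n); return np.c_[x+r*np.cos(a),y+r*np.sin(a),np.full(n,z)]
def rec(x,y,a,b,deg,z):
    th=np.radians(deg);u=np.array([np.cos(th),np.sin(th)]);v=np.array([-u[1],u[0]])
    return np.array([[*(np.array([x,y])+i*u*a/2+j*v*b/2),z] for i,j in((1,1),(-1,1),(-1,-1),(1,-1),(1,1))])
def overlay(im,cam,polys,x0,y0,w,h,k,name):
    o=cv2.resize(im[y0:y0+h,x0:x0+w],None,fx=k,fy=k,interpolation=cv2.INTER_CUBIC)
    cols=[(0,0,255),(0,200,0),(255,0,0),(200,0,200),(0,160,255),(160,160,0),(255,120,0),(0,0,120)]
    for i,P in enumerate(polys):
        q=(cam.p(P)-[x0,y0]+.5)*k-.5
        cv2.polylines(o,[np.round(q*8).astype(np.int32)],False,cols[i%8],1,cv2.LINE_AA,3)
    cv2.imwrite(name,o)
E
cat > ov.py <<'E'
from h import *
import sys
import pickle,os
if not os.path.exists("cams.pkl"):
    pickle.dump({n:{k:v for k,v in grab(n).items() if k!="color"} for n in("top","scene")},open("cams.pkl","wb"))
D=pickle.load(open("cams.pkl","rb"));T=Cam(D["top"]);S=Cam(D["scene"])
t=cv2.imread("pics/top0raw.png"); s=cv2.imread("pics/scene0raw.png")
v=list(map(float,sys.argv[1:]))
x,y,a, bx,by, sx,sy,sa, rx,ry=v
P=[rec(x,y,.1,.06,a,0),rec(x,y,.1,.06,a,.028),circ(bx,by,.027,.028),circ(bx,by,.027,.056),rec(sx,sy,.036,.036,sa,.056),rec(sx,sy,.036,.036,sa,.084),circ(rx,ry,.012,.084),circ(rx,ry,.012,.112)]
overlay(t,T,P,105,120,60,50,8,"pics/a.png");overlay(s,S,P,355,230,60,65,8,"pics/b.png")
A=cv2.imread("pics/a.png");B=cv2.imread("pics/b.png")
A=cv2.copyMakeBorder(A,0,max(0,B.shape[0]-A.shape[0]),0,0,cv2.BORDER_CONSTANT)
o=np.hstack([A,B]); cv2.imwrite(sys.argv[0]+".png",o); 
i=1
while os.path.exists(f"pics/ov{i}.png"): i+=1
cv2.imwrite(f"pics/ov{i}.png",cv2.resize(o,(800,int(o.shape[0]*800/o.shape[1]))) if o.shape[1]>800 else o); print(i)
E
python3 ov.py 0.602 0.278 7  .598 .277  .597 .276 -20  .597 .276
```

```text
1
```

View pics/ov1.png

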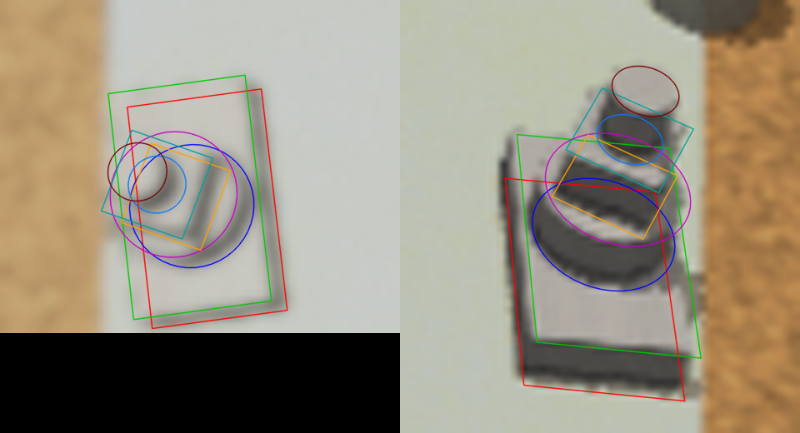

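```bash
python3 ov.py 0.601 0.2765 7  .598 .276  .598 .2755 -14  .597 .275
```

```text
2
```

View pics/ov2.png

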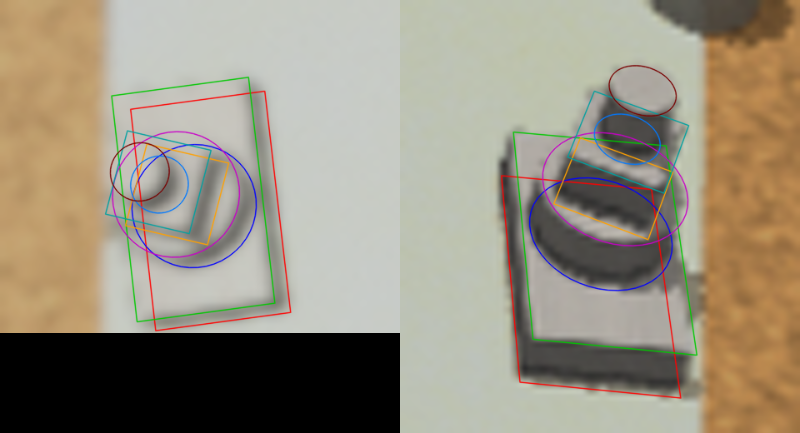

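```bash
cat > d.py <<'E'
from h import *
import sys
from scipy.spatial.transform import Rotation as Ro
x,y,z,yaw=map(float,sys.argv[1:5]); o=sensors.get_obs(); R=Ro.from_rotvec(o["ee_rot"])
dp=R.inv().apply(np.array([x,y,z])-o["tool_pos"])*1e3
tgt=Ro.from_euler("z",yaw,degrees=True)*Ro.from_rotvec([np.pi,0,0])
X=R.as_matrix()[:,0]
print("t",round(o["time"],2),"pos",o["tool_pos"].round(4),"yaw",np.degrees(np.arctan2(X[1],X[0])).round(1),"q6",np.degrees(o["q"][5]).round(),"w",o["grip_width"].round(4),"F",o["force"].round(1))
print("dp",dp.round(1),"rot",(R.inv()*tgt).as_rotvec().round(3))
E
python3 d.py .597 .2765 .16 -66.7
```

```text
Traceback (most recent call last):
  File "d.py", line 8, in <module>
    print("t",round(o["time"],2),"pos",o["tool_pos"].round(4),"yaw",np.degrees(np.arctan2(X[1],X[0])).round(1),"q6",np.degrees(o["q"][5]).round(),"w",o["grip_width"].round(4),"F",o["force"].round(1))
                                                                                                                                                      ^^^^^^^^^^^^^^^^^^^^^
AttributeError: 'float' object has no attribute 'round'
```

```bash
sed -i 's/o\["grip_width"\].round(4)/round(o["grip_width"],4)/' d.py
python3 d.py .597 .2765 .16 -66.7
```

```text
t 0.3 pos [ 0.2572 -0.5968  0.2311] yaw -66.7 q6 -3.0 w 0.0856 F [-0.1  0.5  0.1]
dp [-667.5 -657.7   71.4] rot [-0.  0.  0.]
```

```bash
python3 -m inch '{"dp":[[-660,-650,40],[-660,-650,40],[-660,-650,40],[-660,-650,40],[-660,-650,40],[-660,-650,40],[-660,-650,40],[-660,-650,40],[-660,-650,40],[-660,-650,40],[-660,-650,40],[-660,-650,40]],"rot":[[0,0,0],[0,0,0],[0,0,0],[0,0,0],[0,0,0],[0,0,0],[0,0,0],[0,0,0],[0,0,0],[0,0,0],[0,0,0],[0,0,0]],"fingers":[85,85,85,85,85,85,85,85,85,85,85,85]}' 30; python3 d.py .597 .2765 .16 -66.7
```

```text
time: 1.5
tool_pos: [0.475, -0.0362, 0.2056]
ee_rot: [-2.624, 1.727, -0.001]
force: [0.7, -1.8, 0.1]
grip_width: 0.0848
t 1.5 pos [ 0.475  -0.0362  0.2056] yaw -66.7 q6 59.0 w 0.0848 F [ 0.7 -1.8  0.1]
dp [-239.  -235.8   45.7] rot [-0.001 -0.     0.   ]
```

```bash
python3 -m inch '{"dp":[[-225,-222,30],[-225,-222,30],[-225,-222,30],[-225,-222,30],[-225,-222,30],[-225,-222,30],[-225,-222,30],[-225,-222,30],[-225,-222,30],[-225,-222,30]],"rot":[[0,0,0],[0,0,0],[0,0,0],[0,0,0],[0,0,0],[0,0,0],[0,0,0],[0,0,0],[0,0,0],[0,0,0]],"fingers":[85,85,85,85,85,85,85,85,85,85]}'; python3 d.py .597 .2765 .15 -66.7
```

```text
time: 2.5
tool_pos: [0.589, 0.255, 0.1755]
ee_rot: [2.623, -1.728, -0.0]
force: [0.3, -0.8, 0.3]
grip_width: 0.0848
t 2.5 pos [0.589  0.255  0.1755] yaw -66.7 q6 87.0 w 0.0848 F [ 0.3 -0.8  0.3]
dp [-16.6 -15.9  25.5] rot [ 0.    -0.    -0.001]
```

```bash
python3 -m inch '{"dp":[[-16.6,-15.9,25],[-16.6,-15.9,25],[-16.6,-15.9,25],[-16.6,-15.9,25]],"rot":[[0,0,0],[0,0,0],[0,0,0],[0,0,0]],"fingers":[85,85,85,85]}'; python3 d.py .597 .2765 .094 -66.7
python3 - <<'E'
from h import *
f=grab("scene")["color"][:,:,::-1]
cv2.imwrite("pics/s1.png",cv2.resize(f[150:300,310:450],None,fx=4,fy=4,interpolation=cv2.INTER_CUBIC))
E
```

```text
time: 2.9
tool_pos: [0.5974, 0.2768, 0.1511]
ee_rot: [-2.624, 1.728, -0.0]
force: [-0.5, -0.6, 0.6]
grip_width: 0.0851
t 2.9 pos [0.5974 0.2768 0.1511] yaw -66.7 q6 89.0 w 0.0851 F [-0.5 -0.6  0.6]
dp [ 0.1  0.5 57.1] rot [-0.    -0.    -0.001]
```

View pics/s1.png

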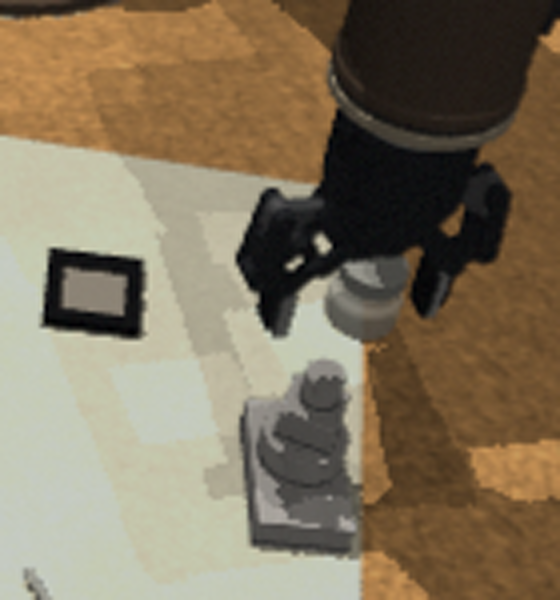

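The open gripper stands over the stack, with fingertips at (275,330) and (428,315) in the crop and the small die top at (323,372) below them. Next I'll descend and grip.

```bash
python3 -m inch '{"dp":[[0,0,30],[0,0,57],[0,0,57],[0,0,57],[0,0,57],[0,0,57],[0,0,57],[0,0,57],[0,0,57],[0,0,57],[0,0,57],[0,0,57]],"rot":[[0,0,0],[0,0,0],[0,0,0],[0,0,0],[0,0,0],[0,0,0],[0,0,0],[0,0,0],[0,0,0],[0,0,0],[0,0,0],[0,0,0]],"fingers":[85,85,85,85,50,30,20,18,18,18,18,18]}' 30; python3 d.py .636 .0077 .16 -66.7
```

```text
time: 4.15
tool_pos: [0.5977, 0.2779, 0.0941]
ee_rot: [-2.624, 1.727, -0.001]
force: [-1.4, 0.5, 6.8]
grip_width: 0.0227
t 4.15 pos [0.5977 0.2779 0.0941] yaw -66.7 q6 89.0 w 0.0227 F [-1.4  0.5  6.8]
dp [263.3  71.7 -66. ] rot [-0.001  0.     0.   ]
```

```bash
python3 -m inch '{"dp":[[0,0,-10],[0,0,-25],[0,0,-60],[0,0,-60],[0,0,-60]],"rot":[[0,0,0],[0,0,0],[0,0,0],[0,0,0],[0,0,0]],"fingers":[18,18,18,18,18]}'; python3 d.py .636 .0077 .16 -66.7
python3 - <<'E'
from h import *
f=grab("scene")["color"][:,:,::-1]
cv2.imwrite("pics/s2.png",cv2.resize(f[150:300,310:450],None,fx=4,fy=4,interpolation=cv2.INTER_CUBIC))
E
```

```text
time: 4.65
tool_pos: [0.5982, 0.2781, 0.1554]
ee_rot: [-2.623, 1.726, -0.002]
force: [-0.2, -0.7, -0.7]
grip_width: 0.0227
t 4.65 pos [0.5982 0.2781 0.1554] yaw -66.7 q6 89.0 w 0.0227 F [-0.2 -0.7 -0.7]
dp [263.3  72.2  -4.8] rot [-0.003 -0.     0.   ]
```

View pics/s2.png

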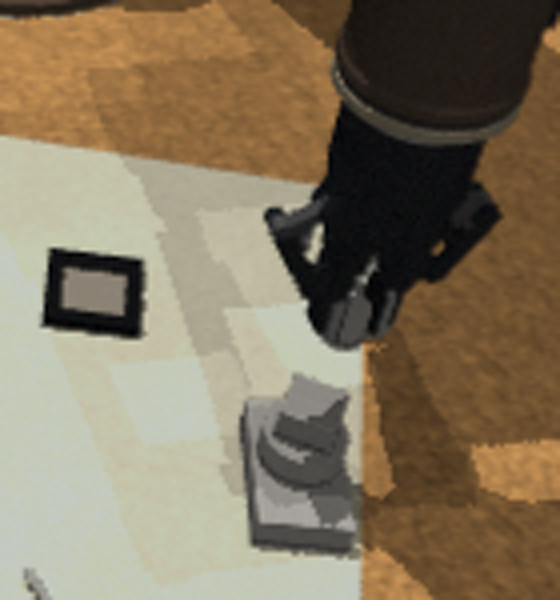

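The small die is lifted and held, at (350,320) in the crop. The rest of the stack hasn't moved. Now I'll carry it over.

```bash
python3 -m inch '{"dp":[[262,72,0],[262,72,0],[262,72,0],[262,72,0],[262,72,10],[262,72,60],[262,72,60],[262,72,60],[262,72,60],[262,72,60]],"rot":[[0,0,0],[0,0,0],[0,0,0],[0,0,0],[0,0,0],[0,0,0],[0,0,0],[0,0,0],[0,0,0],[0,0,0]],"fingers":[18,18,18,18,18,18,18,18,18,18]}'; python3 d.py .636 .0077 .05 -66.7
cat > snap.py <<'E'
from h import *
import sys
n,x0,y0,x1,y1,k,out=sys.argv[1:]; x0,y0,x1,y1=map(int,(x0,y0,x1,y1))
f=grab(n)["color"][:,:,::-1]
cv2.imwrite(out,cv2.resize(f[y0:y1,x0:x1],None,fx=float(k),fy=float(k),interpolation=cv2.INTER_CUBIC))
E
python3 snap.py scene 220 180 360 300 5 pics/s3.png
```

```text
time: 5.7
tool_pos: [0.6357, 0.0099, 0.0948]
ee_rot: [-2.625, 1.724, -0.002]
force: [0.1, 0.4, -0.7]
grip_width: 0.0227
t 5.7 pos [0.6357 0.0099 0.0948] yaw -66.6 q6 65.0 w 0.0227 F [ 0.1  0.4 -0.7]
dp [ 2.1  0.7 44.8] rot [-0.002 -0.001  0.002]
```

View pics/s3.png

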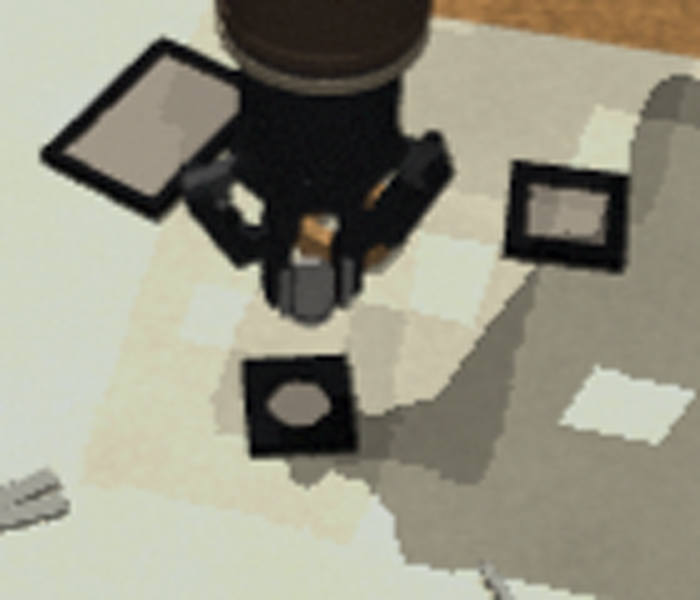

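```bash
cat > held.py <<'E'
from h import *
import sys,pickle
# held die overlay: shape a b yawoff below out crop
D=pickle.load(open("cams.pkl","rb"));S=Cam(D["scene"])
f=grab("scene")["color"][:,:,::-1].copy(); o=sensors.get_obs(); p=o["tool_pos"]
sh,a,b,yaw,dn,x0,y0,w,h,k,out=sys.argv[1:12]; a,b,yaw,dn=float(a),float(b),float(yaw),float(dn)
z=p[2]-dn
g=(lambda z:circ(p[0],p[1],a/2,z)) if sh=="c" else (lambda z:rec(p[0],p[1],a,b,yaw,z))
overlay(f,S,[g(z),g(z+.028)],int(x0),int(y0),int(w),int(h),int(k),out)
E
python3 held.py c .024 0 0 .010 255 215 60 60 10 pics/h1.png
```

```text
(no output)
```

View pics/h1.png

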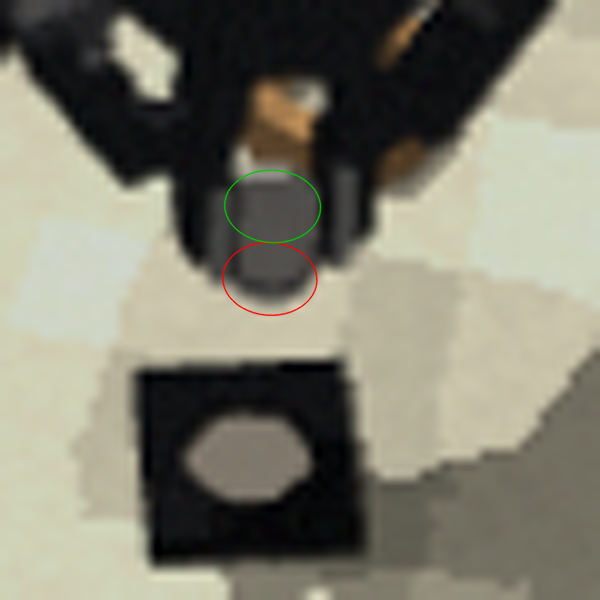

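```bash
python3 d.py .637 .0077 .020 -66.7; python3 -m inch '{"dp":[[1,0,40],[1,0,74],[1,0,74],[1,0,74],[1,0,74]],"rot":[[0,0,0],[0,0,0],[0,0,0],[0,0,0],[0,0,0]],"fingers":[18,18,18,18,18]}'; python3 d.py .637 .0077 .015 -66.7;python3 held.py c .024 0 0 .010 255 225 60 60 10 pics/h2.png
```

```text
t 5.8 pos [0.6356 0.0097 0.0947] yaw -66.6 q6 65.0 w 0.0228 F [-0.5 -0.4 -0.5]
dp [ 2.4 -0.4 74.7] rot [-0.002 -0.001  0.002]
time: 6.3
tool_pos: [0.6365, 0.0079, 0.0214]
ee_rot: [-2.624, 1.726, -0.003]
force: [-0.3, 0.4, 0.0]
grip_width: 0.0226
t 6.3 pos [0.6365 0.0079 0.0214] yaw -66.7 q6 65.0 w 0.0226 F [-0.3  0.4  0. ]
dp [ 0.4 -0.3  6.4] rot [-0.002 -0.001  0.001]
```

View pics/h2.png

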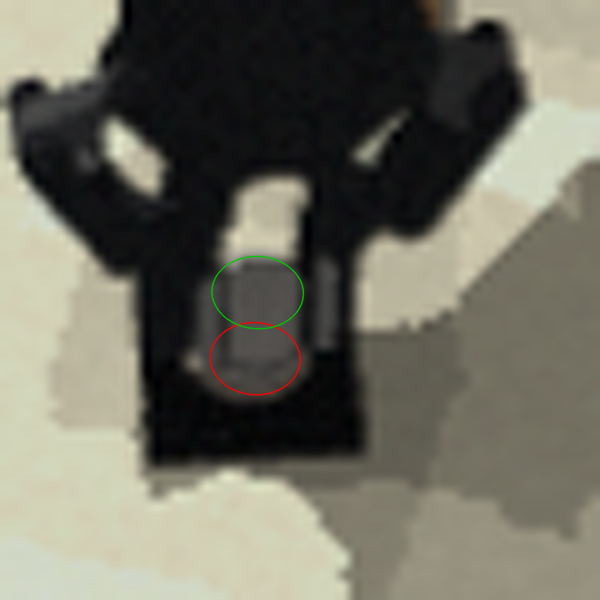

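```bash
python3 -m inch '{"dp":[[2.4,-1,0],[2.4,-1,2],[2.4,-1,4],[2.4,-1,4]],"rot":[[0,0,0],[0,0,0],[0,0,0],[0,0,0]],"fingers":[18,18,18,18]}'; python3 -m inch '{"dp":[[0,0,1],[0,0,2],[0,0,2]],"rot":[[0,0,0],[0,0,0],[0,0,0]],"fingers":[18,18,18]}';python3 held.py c .024 0 0 .010 255 225 60 60 10 pics/h3.png
```

```text
time: 6.75
tool_pos: [0.637, 0.0059, 0.0152]
ee_rot: [2.624, -1.727, -0.0]
force: [0.1, -0.2, -0.5]
grip_width: 0.0231
time: 7.05
tool_pos: [0.6374, 0.0059, 0.0143]
ee_rot: [-2.624, 1.727, -0.001]
force: [-4.1, -0.2, 15.2]
grip_width: 0.0227
```

View pics/h3.png

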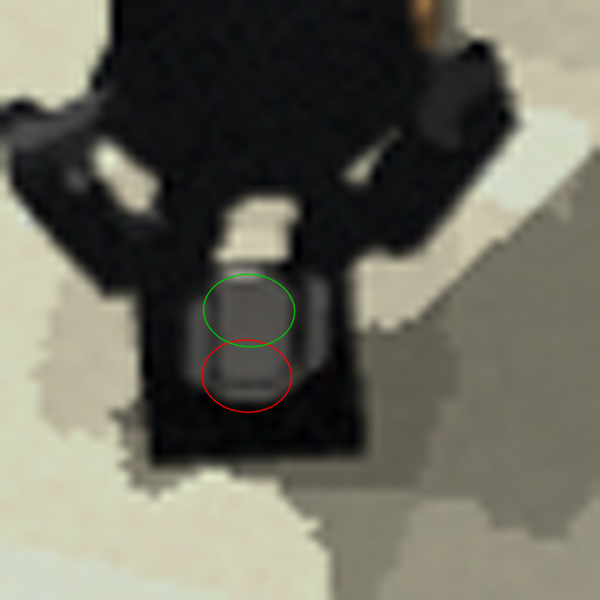

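The die touches the floor at the expected height (TCP z 14 mm, 15 N), with a thin felt rim still visible round it. Releasing it now.

```bash
python3 -m inch '{"dp":[[0,0,-0.7],[0,0,-0.7],[0,0,-0.7],[0,0,-0.7],[0,0,-15],[0,0,-60],[0,0,-100],[0,0,-100],[0,0,-100],[0,0,-100]],"rot":[[0,0,0],[0,0,0],[0,0,0],[0,0,0],[0,0,0],[0,0,0],[0,0,0],[0,0,0],[0,0,0],[0,0,0]],"fingers":[26,32,45,45,50,85,85,85,85,85]}'; python3 d.py .598 .2765 .13 -104.5; python3 snap.py scene 220 180 360 300 5 pics/s4.png
```

```text
time: 8.1
tool_pos: [0.6367, 0.0059, 0.1133]
ee_rot: [2.624, -1.727, -0.001]
force: [-0.4, 1.1, -0.3]
grip_width: 0.0853
t 8.1 pos [0.6367 0.0059 0.1133] yaw -66.7 q6 64.0 w 0.0853 F [-0.4  1.1 -0.3]
dp [-263.8  -71.5  -16.6] rot [0.001 0.    0.66 ]
```

View pics/s4.png

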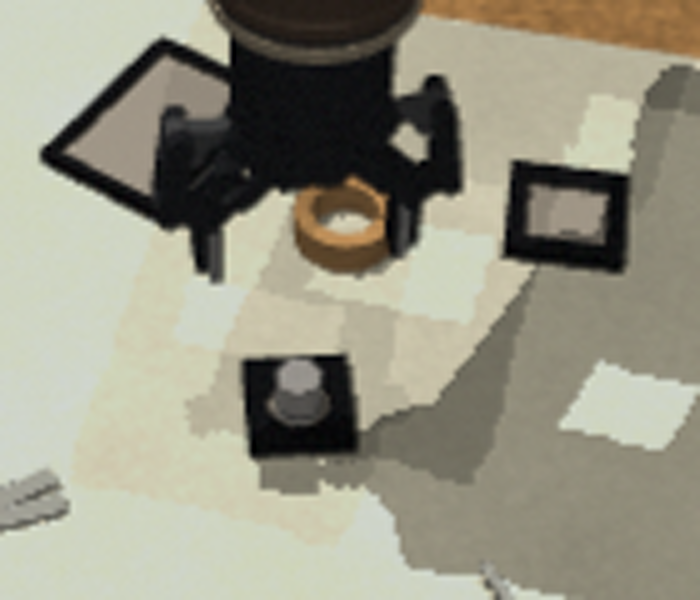

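The small die, at (299,392) in the crop, stands in its recess. On to the square die.

```bash
python3 -m inch '{"dp":[[-264,-71.5,-25],[-264,-71.5,-25],[-264,-71.5,-25],[-264,-71.5,-25],[-264,-71.5,-25],[-264,-71.5,-25],[-264,-71.5,-25],[-264,-71.5,-25],[-264,-71.5,-25],[-264,-71.5,-25],[-264,-71.5,-25]],"rot":[[0,0,0.1],[0,0,0.2],[0,0,0.3],[0,0,0.4],[0,0,0.5],[0,0,0.6],[0,0,0.66],[0,0,0.66],[0,0,0.66],[0,0,0.66],[0,0,0.66]],"fingers":[85,85,85,85,85,85,85,85,85,85,85]}'; python3 d.py .598 .2765 .066 -104.5; python3 snap.py scene 340 220 430 300 8 pics/s5.png
```

```text
time: 9.25
tool_pos: [0.5985, 0.2759, 0.1381]
ee_rot: [1.923, -2.484, -0.0]
force: [0.4, -0.0, -0.3]
grip_width: 0.0846
t 9.25 pos [0.5985 0.2759 0.1381] yaw -104.5 q6 127.0 w 0.0846 F [ 0.4 -0.  -0.3]
dp [-0.5  0.6 72.1] rot [ 0. -0. -0.]
```

View pics/s5.png

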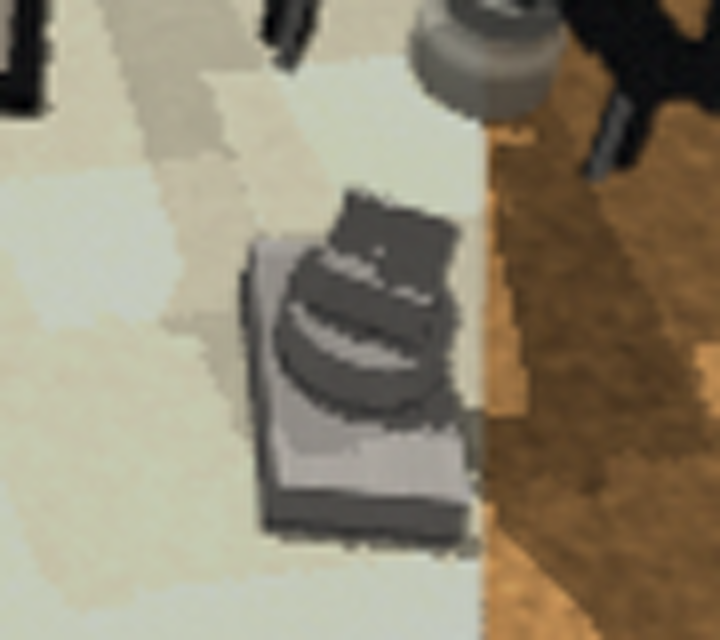

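The rest of the stack is undisturbed; the square die's top corners are at (350,188), (458,232), (440,300) and (328,250) in the crop.

```bash
python3 - <<'E'
from h import *;import pickle
S=Cam(pickle.load(open("cams.pkl","rb"))["scene"])
W=S.w(cpx([(350,188),(458,232),(440,300),(328,250)],340,220,8),.084);e=np.diff(np.r_[W,W[:1]],axis=0)
print(W.mean(0),np.hypot(*e.T),np.degrees(np.arctan2(e[:,1],e[:,0])))
E
```

```text
[0.59509616 0.2754327 ] [0.03489691 0.02925605 0.03606019 0.027861  ] [  72.90478137  -10.20718045 -109.13694243  167.78099543]
```

```bash
python3 -m inch '{"dp":[[0,0.5,40],[0,0.5,72],[0,0.5,72],[0,0.5,72],[0,0.5,72],[0,0.5,72],[0,0.5,72],[0,0.5,72],[0,0.5,72],[0,0.5,72],[0,0.5,72],[0,0.5,72]],"rot":[[0,0,0],[0,0,0],[0,0,0],[0,0,0],[0,0,0],[0,0,0],[0,0,0],[0,0,0],[0,0,0],[0,0,0],[0,0,0],[0,0,0]],"fingers":[85,85,85,85,60,45,38,32,30,30,30,30]}' 35; python3 -m inch '{"dp":[[0,0,-10],[0,0,-25],[0,0,-60],[0,0,-60],[0,0,-60]],"rot":[[0,0,0],[0,0,0],[0,0,0],[0,0,0],[0,0,0]],"fingers":[30,30,30,30,30]}'; python3 d.py .4645 .1305 .125 -86.5; python3 snap.py scene 310 180 430 300 6 pics/s6.png
```

```text
time: 10.5
tool_pos: [0.5985, 0.2769, 0.0677]
ee_rot: [-1.922, 2.483, -0.001]
force: [-1.8, -0.7, 9.6]
grip_width: 0.0352
time: 11.0
tool_pos: [0.5987, 0.2771, 0.1283]
ee_rot: [-1.922, 2.482, -0.001]
force: [-0.0, -1.0, -1.5]
grip_width: 0.035
t 11.0 pos [0.5987 0.2771 0.1283] yaw -104.5 q6 127.0 w 0.035 F [-0.  -1.  -1.5]
dp [175.6  93.2   2.8] rot [-0.002  0.001 -0.314]
```

View pics/s6.png

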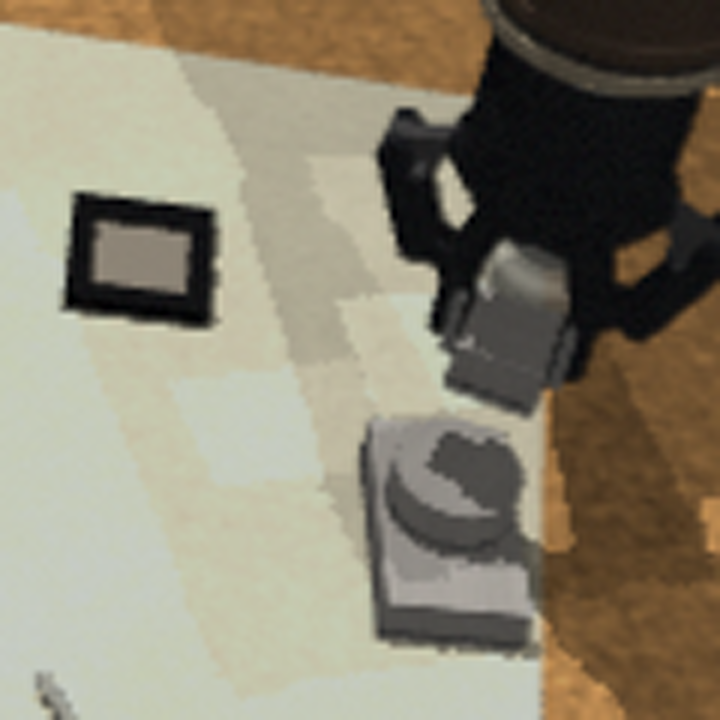

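The square die, at (510,340) in the crop, is held and the lower two are in place. Carrying it over.

```bash
python3 -m inch '{"dp":[[175.6,93.2,0],[175.6,93.2,0],[175.6,93.2,0],[175.6,93.2,0],[175.6,93.2,40],[175.6,93.2,60],[175.6,93.2,60],[175.6,93.2,60],[175.6,93.2,60]],"rot":[[0,0,-0.1],[0,0,-0.2],[0,0,-0.3],[0,0,-0.323],[0,0,-0.323],[0,0,-0.323],[0,0,-0.323],[0,0,-0.323],[0,0,-0.323]],"fingers":[30,30,30,30,30,30,30,30,30]}'; python3 d.py .4645 .1305 .02 -86; python3 held.py r .036 .036 -86 .010 300 170 70 70 10 pics/h4.png
```

```text
time: 11.95
tool_pos: [0.4642, 0.1304, 0.0671]
ee_rot: [-2.298, 2.142, -0.001]
force: [-0.0, -0.1, -0.4]
grip_width: 0.0352
t 11.95 pos [0.4642 0.1304 0.0671] yaw -86.0 q6 98.0 w 0.0352 F [-0.  -0.1 -0.4]
dp [-0.1 -0.2 47.1] rot [-0.001  0.     0.   ]
```

View pics/h4.png

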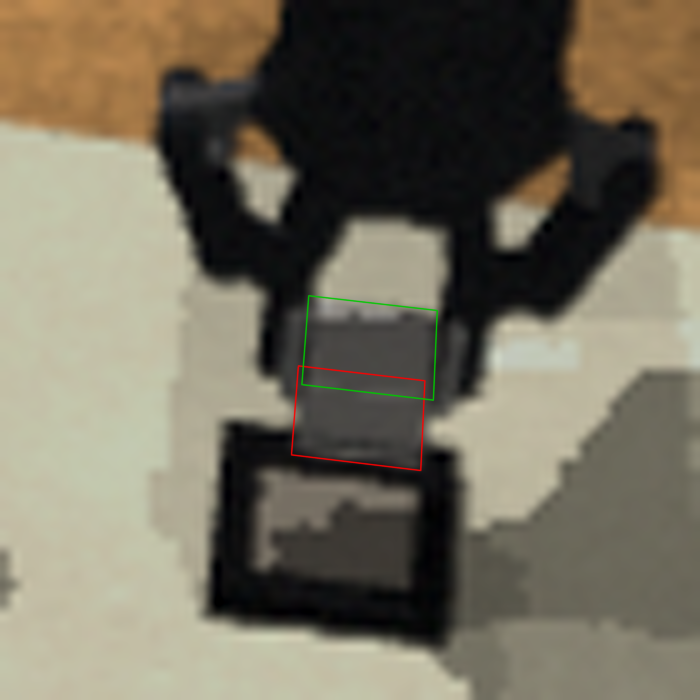

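```bash
python3 -m inch '{"dp":[[0,-1.5,30],[0,-1.5,45],[0,-1.5,45],[0,-1.5,45]],"rot":[[0,0,0],[0,0,0],[0,0,0],[0,0,0]],"fingers":[30,30,30,30]}'; python3 d.py .466 .1308 .015 -86; python3 held.py r .036 .036 -86 .010 300 170 70 70 10 pics/h5.png
```

```text
time: 12.4
tool_pos: [0.4654, 0.1304, 0.022]
ee_rot: [-2.298, 2.142, -0.0]
force: [0.0, -0.9, -0.9]
grip_width: 0.0351
t 12.4 pos [0.4654 0.1304 0.022 ] yaw -86.0 q6 98.0 w 0.0351 F [ 0.  -0.9 -0.9]
dp [-0.4 -0.6  7. ] rot [-0.  0.  0.]
```

View pics/h5.png

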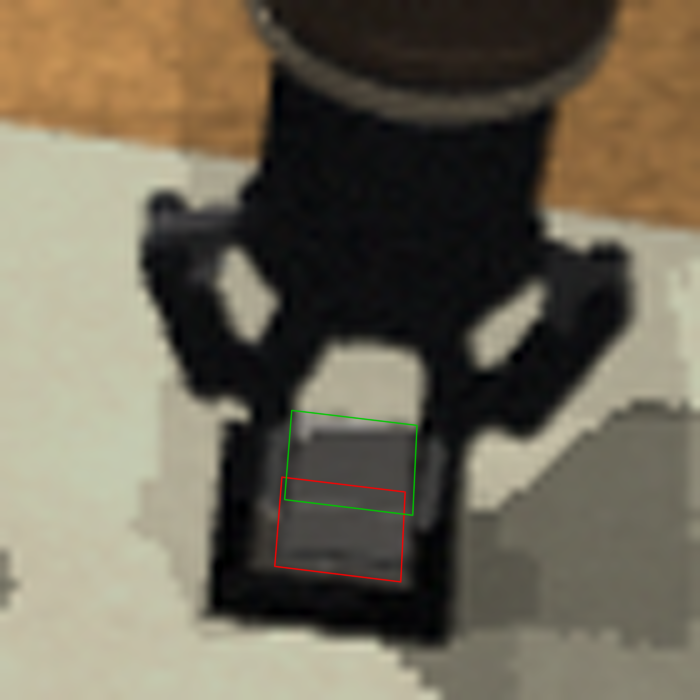

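```bash
python3 -m inch '{"dp":[[1,0,2],[1,0,4],[1,0,5.5],[1,0,5.5]],"rot":[[0,0,0],[0,0,0],[0,0,0],[0,0,0]],"fingers":[30,30,30,30]}'; python3 -m inch '{"dp":[[0,0,1],[0,0,2],[0,0,2]],"rot":[[0,0,0],[0,0,0],[0,0,0]],"fingers":[30,30,30]}'
```

```text
time: 12.85
tool_pos: [0.4656, 0.1293, 0.0166]
ee_rot: [-2.297, 2.142, -0.001]
force: [-2.7, -2.1, 16.4]
grip_width: 0.0354
time: 13.15
tool_pos: [0.466, 0.1293, 0.0158]
ee_rot: [-2.296, 2.141, -0.002]
force: [-8.4, -3.5, 51.4]
grip_width: 0.0351
```

It touched at TCP z 16.6 mm, and the grasp height predicts 16.7, so it is on the floor. I'll ease off 1 mm and release.

```bash
python3 -m inch '{"dp":[[0,0,-1.5],[0,0,-1.5],[0,0,-1.5],[0,0,-1.5],[0,0,-2],[0,0,-15],[0,0,-60],[0,0,-90],[0,0,-90],[0,0,-90],[0,0,-90]],"rot":[[0,0,0],[0,0,0],[0,0,0],[0,0,0],[0,0,0],[0,0,0],[0,0,0],[0,0,0],[0,0,0],[0,0,0],[0,0,0]],"fingers":[30,40,48,55,55,55,85,85,85,85,85]}'; python3 d.py .598 .2765 .10 -86; python3 snap.py scene 290 150 410 270 6 pics/s7.png
```

```text
time: 14.25
tool_pos: [0.4647, 0.1291, 0.1031]
ee_rot: [2.297, -2.142, -0.001]
force: [0.1, 0.1, -1.0]
grip_width: 0.0852
t 14.25 pos [0.4647 0.1291 0.1031] yaw -86.0 q6 98.0 w 0.0852 F [ 0.1  0.1 -1. ]
dp [-137.8 -143.3    2.9] rot [ 0.001 -0.    -0.   ]
```

View pics/s7.png

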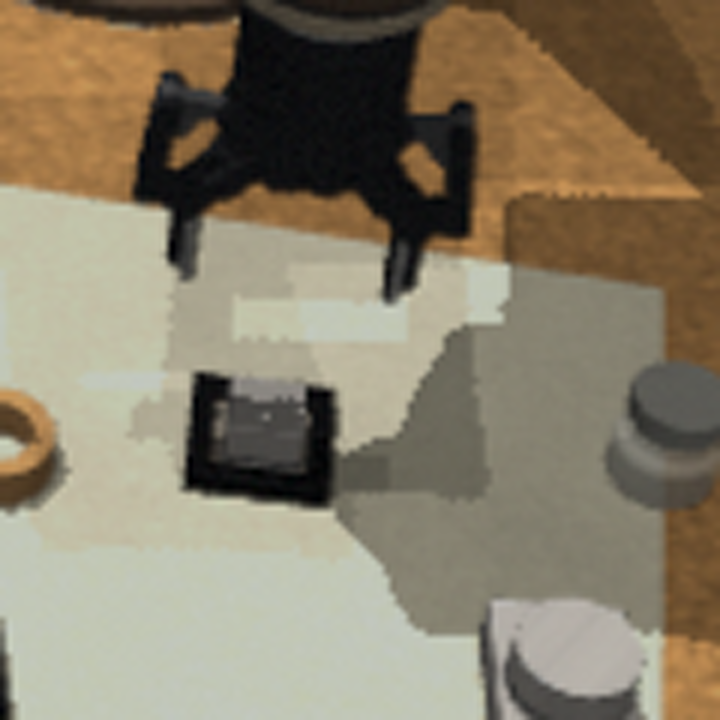

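The square die sits level in its recess, at (265,430) in the crop. Next is the large round one.

```bash
python3 -m inch '{"dp":[[-138,-143,0],[-138,-143,0],[-138,-143,0],[-138,-143,0],[-138,-143,0],[-138,-143,0],[-138,-143,0],[-138,-143,0],[-138,-143,0]],"rot":[[0,0,0],[0,0,0],[0,0,0],[0,0,0],[0,0,0],[0,0,0],[0,0,0],[0,0,0],[0,0,0]],"fingers":[85,85,85,85,85,85,85,85,85]}'; python3 d.py .598 .2765 .036 -86; python3 snap.py scene 340 200 430 300 6 pics/s8.png
```

```text
time: 15.2
tool_pos: [0.5978, 0.2761, 0.1039]
ee_rot: [2.296, -2.143, -0.0]
force: [0.5, -0.6, 0.4]
grip_width: 0.0856
t 15.2 pos [0.5978 0.2761 0.1039] yaw -86.0 q6 108.0 w 0.0856 F [ 0.5 -0.6  0.4]
dp [-0.4 -0.2 67.9] rot [ 0.001 -0.    -0.001]
```

View pics/s8.png

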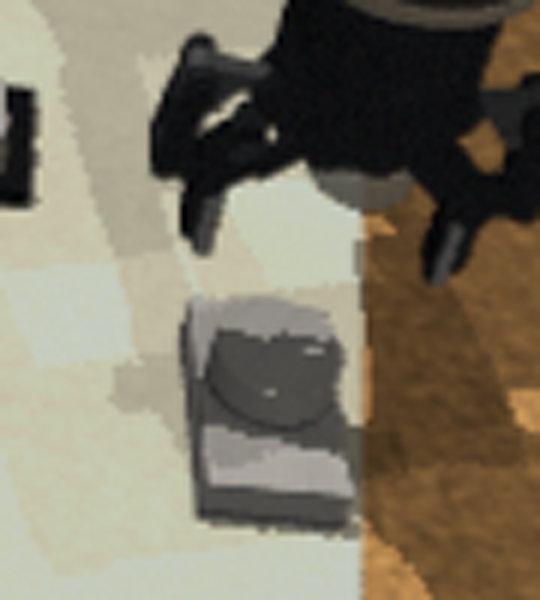

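The gripper stands over the large round die, which is at (275,375) in the crop and hasn't moved.

```bash
python3 -m inch '{"dp":[[0,0,35],[0,0,67],[0,0,67],[0,0,67],[0,0,67],[0,0,67],[0,0,67],[0,0,67],[0,0,67],[0,0,67],[0,0,67]],"rot":[[0,0,0],[0,0,0],[0,0,0],[0,0,0],[0,0,0],[0,0,0],[0,0,0],[0,0,0],[0,0,0],[0,0,0],[0,0,0]],"fingers":[85,85,85,85,70,60,55,50,48,48,48]}' 40; python3 -m inch '{"dp":[[0,0,-10],[0,0,-25],[0,0,-60],[0,0,-60],[0,0,-60]],"rot":[[0,0,0],[0,0,0],[0,0,0],[0,0,0],[0,0,0]],"fingers":[48,48,48,48,48]}'; python3 d.py .619 -.2977 .105 -86; python3 snap.py scene 310 180 430 300 6 pics/s9.png
```

```text
time: 16.35
tool_pos: [0.599, 0.277, 0.0385]
ee_rot: [-2.297, 2.141, -0.001]
force: [-1.4, -2.8, 13.8]
grip_width: 0.0522
time: 16.85
tool_pos: [0.599, 0.2772, 0.0987]
ee_rot: [-2.296, 2.141, -0.002]
force: [-0.9, -0.3, -2.2]
grip_width: 0.0523
t 16.85 pos [0.599  0.2772 0.0987] yaw -86.0 q6 108.0 w 0.0523 F [-0.9 -0.3 -2.2]
dp [574.9  20.2  -6.8] rot [-0.002  0.001  0.   ]
```

View pics/s9.png

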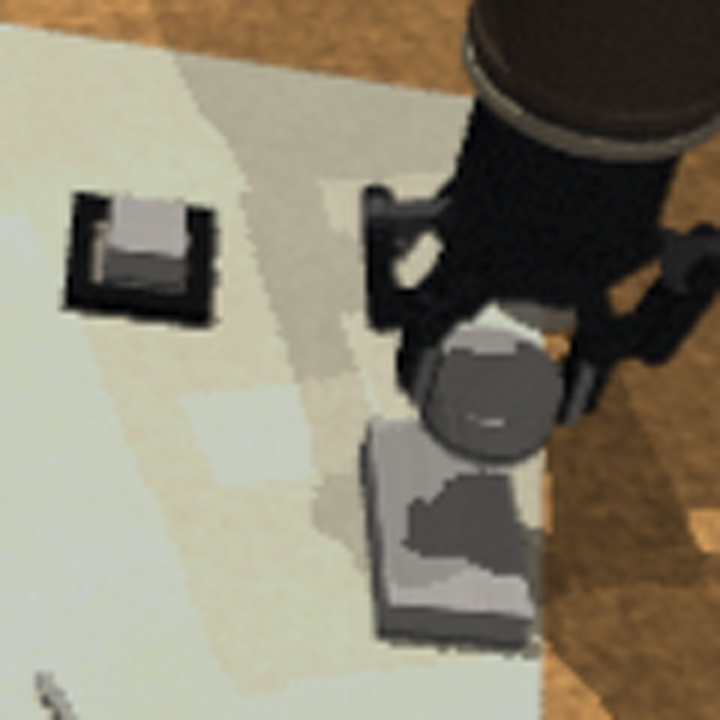

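The large die is held, at (490,395) in the crop, and the oblong block is undisturbed. Carrying it over.

```bash
python3 -m inch '{"dp":[[574,20,-10],[574,20,-10],[574,20,-10],[574,20,-10],[574,20,-10],[574,20,-10],[574,20,-10],[574,20,-10],[574,20,-10],[574,20,-10],[574,20,-10],[574,20,-10]],"rot":[[0,0,0],[0,0,0],[0,0,0],[0,0,0],[0,0,0],[0,0,0],[0,0,0],[0,0,0],[0,0,0],[0,0,0],[0,0,0],[0,0,0]],"fingers":[48,48,48,48,48,48,48,48,48,48,48,48]}';python3 -m inch '{"dp":[[0,0,0],[0,0,0],[0,0,0]],"rot":[[0,0,0],[0,0,0],[0,0,0]],"fingers":[48,48,48]}'; python3 d.py .619 -.2977 .06 -86
```

```text
time: 18.1
tool_pos: [0.6176, -0.3011, 0.106]
ee_rot: [2.295, -2.145, -0.0]
force: [1.0, -0.8, -1.4]
grip_width: 0.0524
time: 18.4
tool_pos: [0.6179, -0.2958, 0.1063]
ee_rot: [2.298, -2.142, -0.003]
force: [-0.8, 0.2, -1.1]
grip_width: 0.0523
t 18.4 pos [ 0.6179 -0.2958  0.1063] yaw -86.0 q6 58.0 w 0.0523 F [-0.8  0.2 -1.1]
dp [ 2.  -1.  46.2] rot [0.001 0.001 0.001]
```

```bash
python3 -m inch '{"dp":[[1.5,-1,40],[1.5,-1,66],[1.5,-1,66],[1.5,-1,66],[1.5,-1,66]],"rot":[[0,0,0],[0,0,0],[0,0,0],[0,0,0],[0,0,0]],"fingers":[48,48,48,48,48]}'; python3 d.py .619 -.2977 .0155 -86; python3 held.py c .054 0 0 .010 130 180 90 80 8 pics/h6.png
```

```text
time: 18.9
tool_pos: [0.6205, -0.2984, 0.0425]
ee_rot: [-2.298, 2.141, -0.003]
force: [-0.5, 0.5, -1.7]
grip_width: 0.0523
t 18.9 pos [ 0.6205 -0.2984  0.0425] yaw -86.0 q6 58.0 w 0.0523 F [-0.5  0.5 -1.7]
dp [-0.8  1.5 27. ] rot [-0.002 -0.001  0.001]
```

View pics/h6.png

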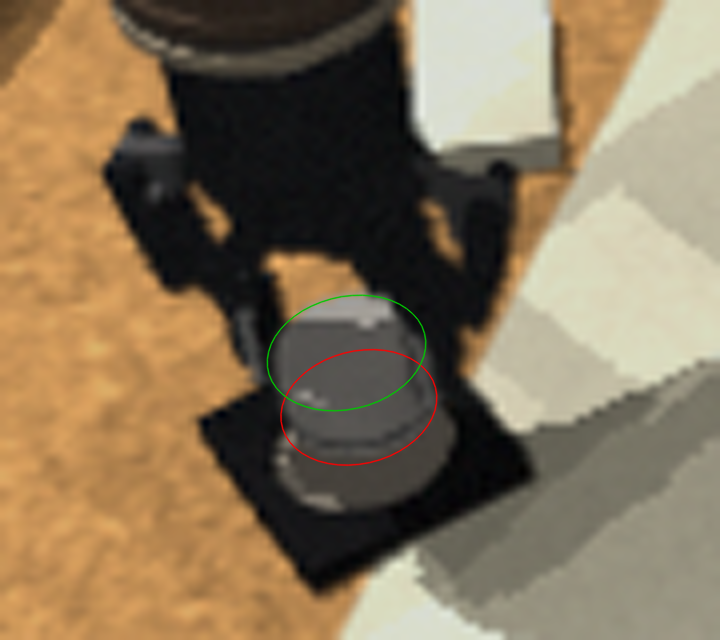

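```bash
python3 -m inch '{"dp":[[-0.5,0.5,12],[-0.5,0.5,20],[-0.5,0.5,20],[-0.5,0.5,20]],"rot":[[0,0,0],[0,0,0],[0,0,0],[0,0,0]],"fingers":[48,48,48,48]}'; python3 d.py .619 -.2977 .0155 -86; python3 held.py c .054 0 0 .010 130 180 90 80 8 pics/h7.png
```

```text
time: 19.35
tool_pos: [0.6187, -0.298, 0.0205]
ee_rot: [2.297, -2.143, -0.001]
force: [0.6, 0.2, -2.0]
grip_width: 0.0523
t 19.35 pos [ 0.6187 -0.298   0.0205] yaw -86.0 q6 58.0 w 0.0523 F [ 0.6  0.2 -2. ]
dp [-0.3 -0.4  5. ] rot [ 0.001  0.    -0.   ]
```

View pics/h7.png

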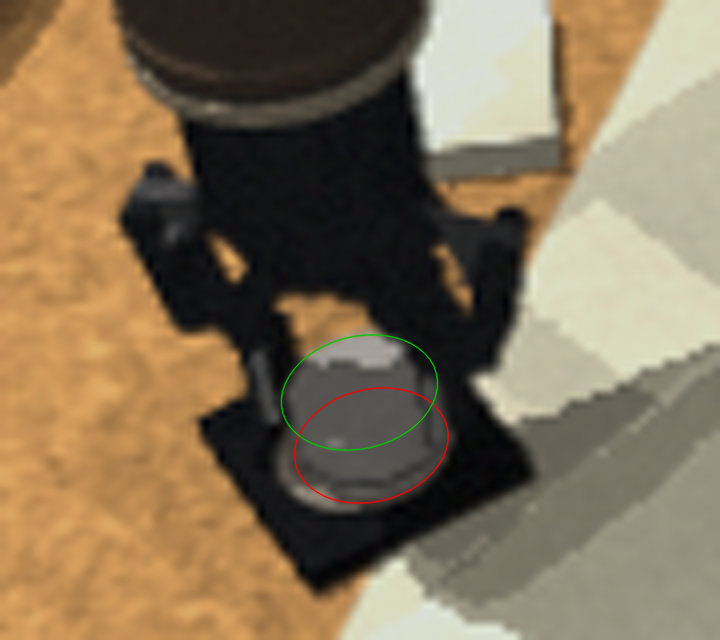

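```bash
python3 -m inch '{"dp":[[1,0,2],[1,0,3.5],[1,0,4.5],[1,0,4.5]],"rot":[[0,0,0],[0,0,0],[0,0,0],[0,0,0]],"fingers":[48,48,48,48]}'; python3 -m inch '{"dp":[[0,0,1],[0,0,1],[0,0,1]],"rot":[[0,0,0],[0,0,0],[0,0,0]],"fingers":[48,48,48]}'
```

```text
time: 19.8
tool_pos: [0.6189, -0.299, 0.0163]
ee_rot: [2.298, -2.143, -0.0]
force: [0.7, 0.7, -0.9]
grip_width: 0.0521
time: 20.1
tool_pos: [0.6191, -0.2991, 0.0156]
ee_rot: [-2.298, 2.143, -0.0]
force: [-0.8, 0.0, 1.4]
grip_width: 0.0524
```

```bash
python3 -m inch '{"dp":[[0,0,0.6],[0,0,0.6]],"rot":[[0,0,0],[0,0,0]],"fingers":[48,48]}';  python3 -m inch '{"dp":[[0,0,0],[0,0,0],[0,0,0],[0,0,0],[0,0,-15],[0,0,-60],[0,0,-90],[0,0,-90],[0,0,-90],[0,0,-90]],"rot":[[0,0,0],[0,0,0],[0,0,0],[0,0,0],[0,0,0],[0,0,0],[0,0,0],[0,0,0],[0,0,0],[0,0,0]],"fingers":[54,60,66,72,72,85,85,85,85,85]}'; python3 d.py .6015 .277 .09 -83; python3 snap.py scene 130 170 230 260 7 pics/s10.png
```

```text
time: 20.3
tool_pos: [0.6191, -0.2991, 0.0155]
ee_rot: [-2.298, 2.143, -0.0]
force: [-4.0, 1.4, 11.7]
grip_width: 0.0525
time: 21.3
tool_pos: [0.6185, -0.2988, 0.1044]
ee_rot: [2.297, -2.142, -0.002]
force: [0.3, -0.4, -0.9]
grip_width: 0.0847
t 21.3 pos [ 0.6185 -0.2988  0.1044] yaw -86.0 q6 58.0 w 0.0847 F [ 0.3 -0.4 -0.9]
dp [-575.6  -23.2   14.7] rot [ 0.001  0.001 -0.052]
```

View pics/s10.png

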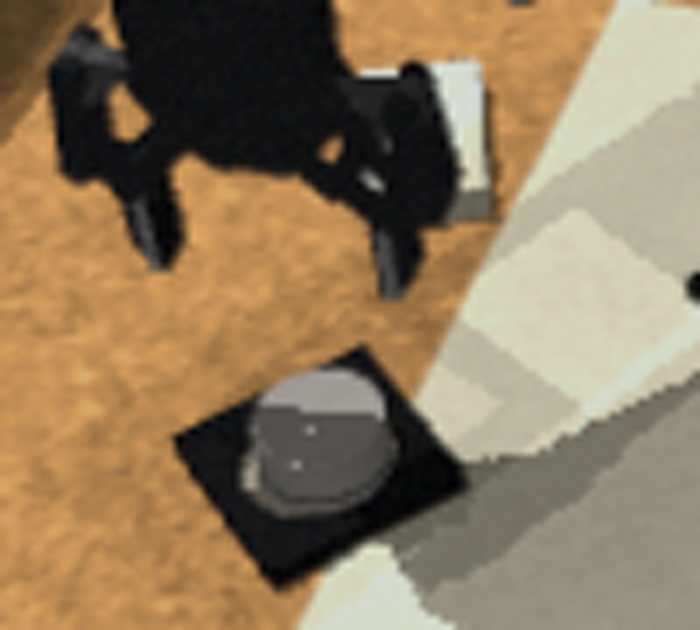

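The large round die is seated, at (323,440) in the crop, and the white box at its side hasn't moved. I'll re-measure the oblong die now that it is uncovered.

```bash
python3 - <<'E'
from h import *;import pickle
D=pickle.load(open("cams.pkl","rb"));T=Cam(D["top"]);S=Cam(D["scene"])
P=[rec(.6015,.277,.1,.06,7,0),rec(.6015,.277,.1,.06,7,.028)]
A=grab("top")["color"][:,:,::-1].copy();B=grab("scene")["color"][:,:,::-1].copy()
overlay(A,T,P,110,120,55,60,7,"pics/a.png");overlay(B,S,P,365,235,55,60,7,"pics/b.png")
cv2.imwrite("pics/ob.png",np.hstack([cv2.imread("pics/a.png"),cv2.imread("pics/b.png")]))
E
```

```text
(no output)
```

View pics/ob.png

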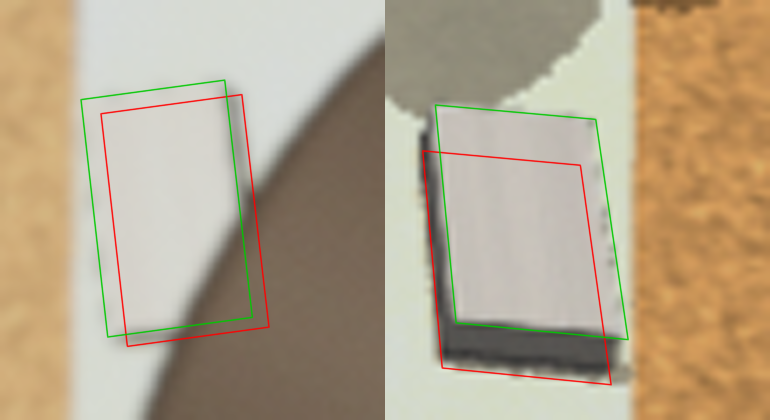

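```bash
python3 d.py .6005 .277 .09 -83; python3 -m inch '{"dp":[[-572,-23,14],[-572,-23,14],[-572,-23,14],[-572,-23,14],[-572,-23,14],[-572,-23,14],[-572,-23,14],[-572,-23,14],[-572,-23,14],[-572,-23,14],[-572,-23,14],[-572,-23,14]],"rot":[[0,0,-0.052],[0,0,-0.052],[0,0,-0.052],[0,0,-0.052],[0,0,-0.052],[0,0,-0.052],[0,0,-0.052],[0,0,-0.052],[0,0,-0.052],[0,0,-0.052],[0,0,-0.052],[0,0,-0.052]],"fingers":[85,85,85,85,85,85,85,85,85,85,85,85]}';python3 -m inch '{"dp":[[0,0,0],[0,0,0],[0,0,0]],"rot":[[0,0,0],[0,0,0],[0,0,0]],"fingers":[85,85,85]}'; python3 d.py .6005 .277 .007 -83
```

```text
t 21.45 pos [ 0.6184 -0.2988  0.1038] yaw -86.0 q6 58.0 w 0.0853 F [-0.6 -0.5 -0.4]
dp [-575.6  -22.3   14.3] rot [ 0.001  0.001 -0.052]
time: 22.65
tool_pos: [0.6012, 0.2771, 0.09]
ee_rot: [2.355, -2.079, -0.001]
force: [-0.1, -0.8, -0.2]
grip_width: 0.0851
time: 22.95
tool_pos: [0.6019, 0.272, 0.0904]
ee_rot: [2.351, -2.082, -0.0]
force: [0.2, 0.4, 0.1]
grip_width: 0.0848
t 22.95 pos [0.6019 0.272  0.0904] yaw -83.1 q6 105.0 w 0.0848 F [0.2 0.4 0.1]
dp [-5.2  0.7 83.4] rot [ 0.001 -0.    -0.001]
```

```bash
python3 -m inch '{"dp":[[-4.5,1,20],[-4.5,1,40],[-4.5,1,40],[-4.5,1,40]],"rot":[[0,0,0],[0,0,0],[0,0,0],[0,0,0]],"fingers":[85,85,85,85]}'; python3 d.py .6005 .277 .007 -83;  python3 snap.py scene 340 200 430 300 6 pics/s11.png
```

```text
time: 23.35
tool_pos: [0.6006, 0.2763, 0.0509]
ee_rot: [2.351, -2.083, -0.001]
force: [0.6, -0.1, 0.5]
grip_width: 0.085
t 23.35 pos [0.6006 0.2763 0.0509] yaw -83.1 q6 105.0 w 0.085 F [ 0.6 -0.1  0.5]
dp [-0.7 -0.  43.9] rot [ 0.001 -0.    -0.002]
```

View pics/s11.png

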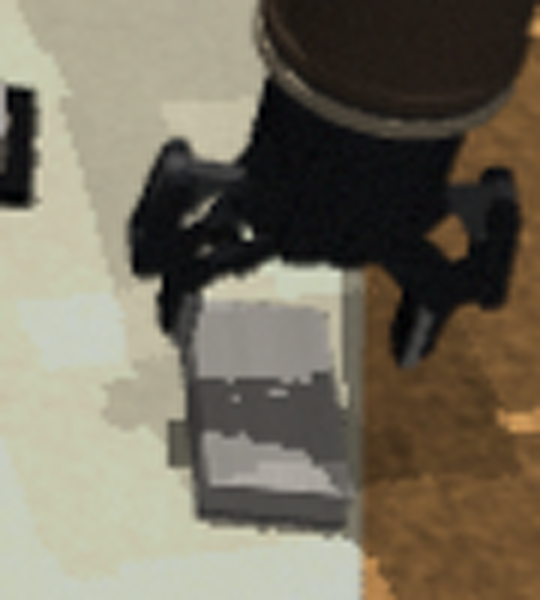

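```bash
python3 - <<'E'
from h import *;import pickle
S=Cam(pickle.load(open("cams.pkl","rb"))["scene"])
u=np.array([np.cos(np.radians(-83)),np.sin(np.radians(-83))])*.0425
for z in(.064,.02):
  for s in(1,-1): print(z,(S.p([[.6006+s*u[0],.2763+s*u[1],z]])-[340,200])*6)
E
```

```text
0.064 [[182.09707387 330.14335667]]
0.064 [[388.46070907 348.99166012]]
0.02 [[164.65329665 393.77353157]]
0.02 [[365.08555644 412.58386439]]
```

```bash
python3 -m inch '{"dp":[[0,0,15],[0,0,30],[0,0,44],[0,0,44],[0,0,44]],"rot":[[0,0,0],[0,0,0],[0,0,0],[0,0,0],[0,0,0]],"fingers":[85,85,85,85,85]}' 70; python3 -m inch '{"dp":[[0,0,0],[0,0,0],[0,0,0],[0,0,0],[0,0,0],[0,0,0],[0,0,0],[0,0,0]],"rot":[[0,0,0],[0,0,0],[0,0,0],[0,0,0],[0,0,0],[0,0,0],[0,0,0],[0,0,0]],"fingers":[78,70,64,60,56,54,54,54]}'; python3 -m inch '{"dp":[[0,0,-10],[0,0,-25],[0,0,-60],[0,0,-60],[0,0,-60]],"rot":[[0,0,0],[0,0,0],[0,0,0],[0,0,0],[0,0,0]],"fingers":[54,54,54,54,54]}'; python3 d.py .4465 -.1215 .07 -110.5; python3 snap.py scene 310 180 430 300 6 pics/s12.png
```

```text
time: 23.9
tool_pos: [0.6001, 0.2773, 0.0061]
ee_rot: [2.352, -2.081, -0.001]
force: [0.3, 0.9, 0.2]
grip_width: 0.0848
time: 24.7
tool_pos: [0.6009, 0.2771, 0.0079]
ee_rot: [-2.352, 2.082, -0.001]
force: [-2.2, -5.6, 12.8]
grip_width: 0.0584
time: 25.2
tool_pos: [0.6012, 0.2779, 0.0684]
ee_rot: [-2.351, 2.081, -0.002]
force: [-0.4, 0.2, -5.1]
grip_width: 0.0582
t 25.2 pos [0.6012 0.2779 0.0684] yaw -83.0 q6 105.0 w 0.0582 F [-0.4  0.2 -5.1]
dp [377.6 202.1  -2.3] rot [-0.002  0.001  0.48 ]
```

View pics/s12.png

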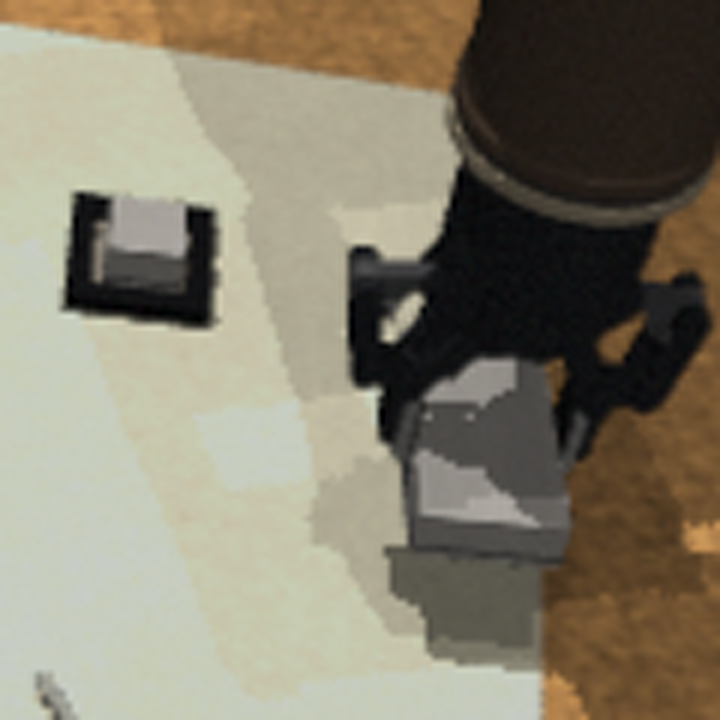

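The oblong die is held level. Lifting and carrying it over the square die and tape with plenty of height.

```bash
python3 -m inch '{"dp":[[10,5,-30],[60,32,-40],[376,201,-40],[376,201,-40],[376,201,-40],[376,201,-40],[376,201,-40],[376,201,-40],[376,201,-40],[376,201,-40],[376,201,-40],[376,201,-40]],"rot":[[0,0,0.05],[0,0,0.1],[0,0,0.2],[0,0,0.3],[0,0,0.4],[0,0,0.48],[0,0,0.48],[0,0,0.48],[0,0,0.48],[0,0,0.48],[0,0,0.48],[0,0,0.48]],"fingers":[54,54,54,54,54,54,54,54,54,54,54,54]}';python3 -m inch '{"dp":[[0,0,0],[0,0,0],[0,0,0]],"rot":[[0,0,0],[0,0,0],[0,0,0]],"fingers":[54,54,54]}'; python3 d.py .4465 -.1215 .045 -110.5;python3 held.py r .06 .1 -110.5 .0075 200 150 100 90 8 pics/h8.png
```

```text
time: 26.45
tool_pos: [0.4463, -0.1203, 0.1064]
ee_rot: [1.788, -2.582, -0.001]
force: [0.2, 0.4, -4.2]
grip_width: 0.0584
time: 26.75
tool_pos: [0.4469, -0.1194, 0.1067]
ee_rot: [1.792, -2.58, -0.0]
force: [-0.5, 0.4, -4.7]
grip_width: 0.0584
t 26.75 pos [ 0.4469 -0.1194  0.1067] yaw -110.4 q6 92.0 w 0.0584 F [-0.5  0.4 -4.7]
dp [ 2.1 -0.3 61.7] rot [0.    0.    0.001]
```

View pics/h8.png

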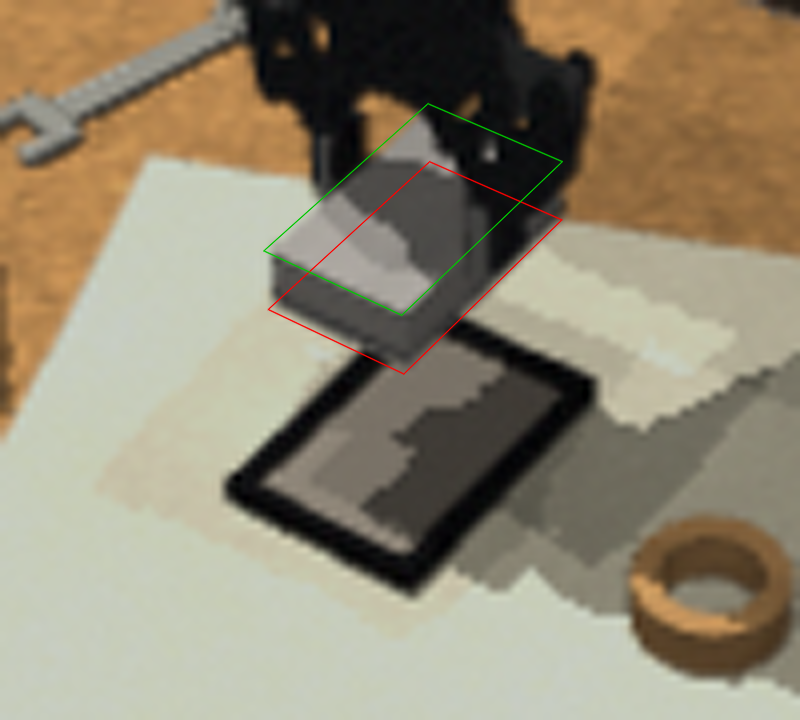

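```bash
python3 -m inch '{"dp":[[1.5,-1,40],[1.5,-1,78],[1.5,-1,78],[1.5,-1,78],[1.5,-1,78]],"rot":[[0,0,0],[0,0,0],[0,0,0],[0,0,0],[0,0,0]],"fingers":[54,54,54,54,54]}'; python3 d.py .4465 -.1215 .013 -110.5;python3 held.py r .06 .1 -110.5 .0075 205 160 90 80 8 pics/h9.png
```

```text
time: 27.3
tool_pos: [0.448, -0.1221, 0.0303]
ee_rot: [-1.79, 2.581, -0.002]
force: [1.1, -0.3, -4.6]
grip_width: 0.058
t 27.3 pos [ 0.448  -0.1221  0.0303] yaw -110.5 q6 92.0 w 0.058 F [ 1.1 -0.3 -4.6]
dp [-0.   1.6 17.3] rot [-0.002  0.    -0.   ]
```

View pics/h9.png

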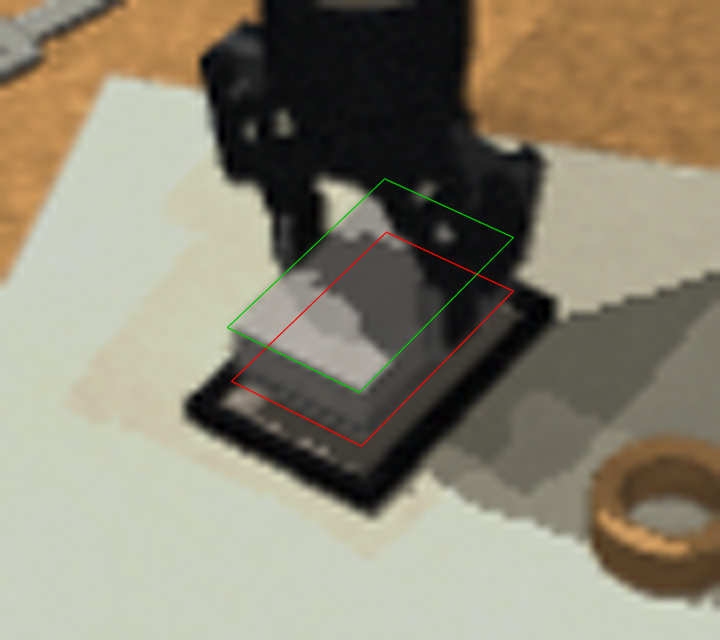

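```bash
python3 -m inch '{"dp":[[0,0,8],[0,0,14.5],[0,0,15],[0,0,15]],"rot":[[0,0,0],[0,0,0],[0,0,0],[0,0,0]],"fingers":[54,54,54,54]}'; python3 held.py r .06 .1 -110.5 .0075 205 160 90 80 8 pics/h10.png
```

```text
time: 27.75
tool_pos: [0.4469, -0.1219, 0.0136]
ee_rot: [1.79, -2.581, -0.001]
force: [0.1, 0.0, -3.8]
grip_width: 0.0583
```

View pics/h10.png

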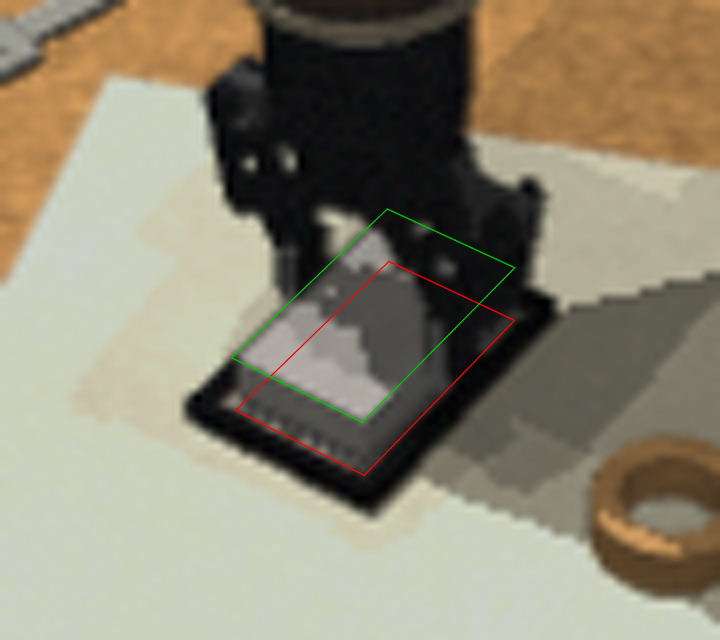

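Inside the recess with no side force. I'll make final contact and release.

```bash
python3 -m inch '{"dp":[[0,0,0.5],[0,0,0.8],[0,0,1]],"rot":[[0,0,0],[0,0,0],[0,0,0]],"fingers":[54,54,54]}'
```

```text
time: 28.1
tool_pos: [0.4472, -0.122, 0.0129]
ee_rot: [-1.79, 2.582, -0.0]
force: [-0.9, 0.8, 5.2]
grip_width: 0.0584
```

```bash
python3 -m inch '{"dp":[[0,0,0],[0,0,0],[0,0,0],[0,0,0],[0,0,0],[0,0,-15],[0,0,-60],[0,0,-110],[0,0,-110],[0,0,-110],[0,0,-110]],"rot":[[0,0,0],[0,0,0],[0,0,0],[0,0,0],[0,0,0],[0,0,0],[0,0,0],[0,0,0],[0,0,0],[0,0,0],[0,0,0]],"fingers":[60,66,72,76,76,80,85,85,85,85,85]}'; python3 d.py .42 -.45 .25 -110.5
```

```text
time: 29.2
tool_pos: [0.4466, -0.1217, 0.1223]
ee_rot: [1.79, -2.581, -0.001]
force: [-0.1, 0.9, 0.1]
grip_width: 0.0853
t 29.2 pos [ 0.4466 -0.1217  0.1223] yaw -110.5 q6 92.0 w 0.0853 F [-0.1  0.9  0.1]
dp [ 316.8  -90.  -127.8] rot [ 0.001 -0.    -0.   ]
```

Moving the arm clear and inspecting with both cameras.

```bash
python3 -m inch '{"dp":[[100,-30,-120],[310,-90,-125],[310,-90,-125],[310,-90,-125],[310,-90,-125],[310,-90,-125],[310,-90,-125],[310,-90,-125],[310,-90,-125],[310,-90,-125]],"rot":[[0,0,0],[0,0,0],[0,0,0],[0,0,0],[0,0,0],[0,0,0],[0,0,0],[0,0,0],[0,0,0],[0,0,0]],"fingers":[85,85,85,85,85,85,85,85,85,85]}'
python3 snap.py scene 140 160 420 290 2.8 pics/f1.png; python3 snap.py top 100 110 360 240 3 pics/f2.png
```

```text
time: 30.2
tool_pos: [0.4222, -0.4424, 0.246]
ee_rot: [1.79, -2.581, -0.005]
force: [-0.4, 0.2, 0.1]
grip_width: 0.0852
```

View pics/f1.png

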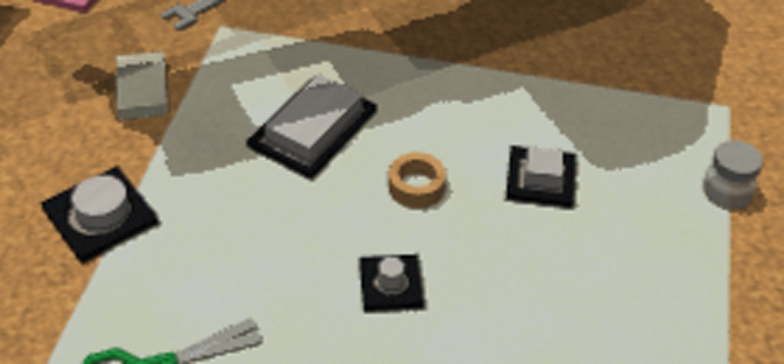

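View pics/f2.png

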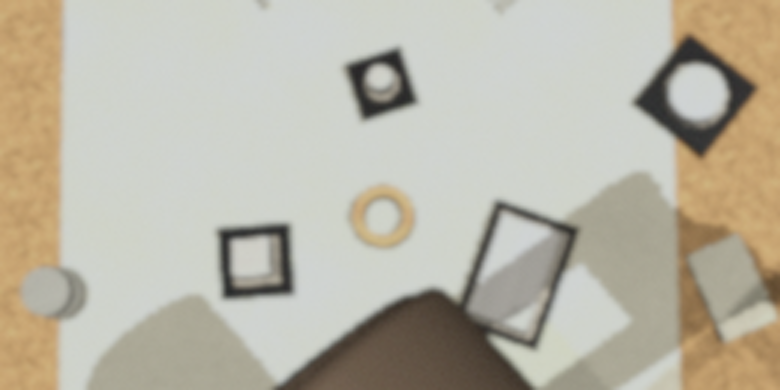

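Both views show all four dies in their cradles. The tape is at (382,216) and the jar at (50,292) in the top crop, both where they started. I'll take one closer look to check each lies flat.

```bash
python3 - <<'E'
from h import *;import pickle
D=pickle.load(open("cams.pkl","rb"));S=Cam(D["scene"])
B=grab("scene")["color"][:,:,::-1].copy()
z=.033
for i,(P,x0,y0) in enumerate([([circ(.637,.0059,.012,z),circ(.636,.0077,.017,.012)],255,240),([rec(.4655,.1293,.036,.036,4,z),rec(.465,.1305,.046,.046,4,.012)],310,200),([circ(.619,-.299,.027,z),circ(.619,-.2977,.032,.012)],150,210),([rec(.447,-.122,.1,.06,-20.5,z),rec(.4462,-.1215,.11,.07,-20.5,.012)],225,180)]):
    overlay(B,S,P,x0,y0,50,45,7,f"pics/z{i}.png")
im=[cv2.imread(f"pics/z{i}.png") for i in range(4)]
cv2.imwrite("pics/f3.png",cv2.resize(np.vstack([np.hstack(im[:2]),np.hstack(im[2:])]),(650,585)))
E
```

```text
(no output)
```

View pics/f3.png

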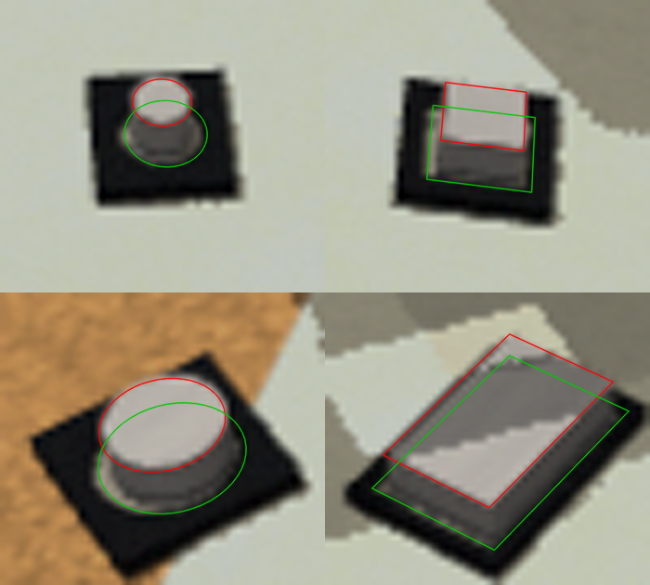

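All four top faces match the outline expected at 33 mm, which is floor height plus die height, so every die is flat and seated. Handing in.

```bash
python3 -c "
from station import robot; print(robot.finish_job())"
```

```text
the job is handed in; nothing more can be done
None
```

All four dies are out of the stack and in their own cradles, set down in the order asked: small round, square, large round, oblong. I handed the job in at about 30 s of the 109 s allowed. No verdict was reported.

- **Setting down:** Each die was lowered until it touched the recess floor and only then released. The highest wrist force I read was about 52 N, on the square die, against the 120 N limit.
- **Final checks:** From the scene camera, all four top faces match the outline expected at 33 mm, so each die is flat on its floor. The tape roll, the pin jar and the white box beside the large round cradle look unmoved. The pink look-alike was not touched.
- **What disagreed:**
    - The two cameras differed by about 2–4 mm on where the stack stood. I steered between them, within the 5 mm clearance in each recess.
    - The lower edges of the dies also showed about one pixel higher than expected, but the top faces and the contact heights agreed.
    - The large round die sits a little off centre, but inside its recess.

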